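# Put the draw-test gauges away in their trays

### The arm

A 7-joint arm with a two-finger parallel gripper is mounted at the origin on the work surface. World frame = base frame: x ahead of the robot, y to its left, z up, the work surface at z = 0. Lengths are in m, angles in rad, forces in N, time in s.
With the tool pointing down it reaches from about 0.375 to 0.925 m from the base axis. Payload 3.1 kg.
Tool frame: the origin (TCP) lies on the centre line of the jaws, within the pads' length; the fingertips stand 17 mm ahead of it and the grasp point (between the pads) lies 2 mm behind it; z points along the fingers, y is the line along which they close (so a half turn about z gives the same grasp; the last joint's range is limited). The gripper opens to 85 mm and grips with 20 to 120 N. Pads are 22 mm wide; open, the fingers measure 114 mm over their backs; the gripper's body (76 mm by 85 mm) begins 54 mm behind the grasp point. The pads swing forward as they close: fully open they stand 13 mm farther back than shut.
Start: joints at [1.194, 0.383, 0.044, 1.598, -0.018, 1.161, -0.05], TCP at [0.179, -0.625, 0.248] pointing down, gripper open.
Joint ranges: [-2.61, 2.61], [-0.41, 2.15], [-1.48, 1.57], [0, 2.5], [-1.57, 4.71], [0.05, 1.97], [-2.85, 2.85]. Speed limits (rad/s): [2.79, 2.79, 3.14, 3.14, 3.14, 3.14, 3.14].

### API

Orientations are given as a rotation vector (axis times angle).
In Python, from rig import bot, optics gives the robot as it stands. The module is installed in compiled form; this text tells all that it offers.
- The arm moves only by the tool apply_moves, never from a script. Its argument "plan" is one flat list of numbers, 4 for each row, row after row: the shift along the tool's x, y, z in m, then the turn about the tool's z in degrees. A call has exactly 8 rows; each row shifts and turns the commanded pose from where the row before left it, along the tool's axes as they then stand; what a row does not reach is not made up. A row lasts 1/12 s, in which the tool goes at most 41.7 mm and 7.16 degrees, less where a joint would pass 70% of its speed; a pose out of reach is approached as far as the arm can. A call is refused whole if a number of a shift passes 0.0417 or a number of a turn 7.16, either way. A call with a gripper value outside its range is refused whole. "claw" is the opening, from 0 (shut) to 1 (fully open), set as the call begins (left out, the last holds). The fingers move at their own pace and stop on an object; the grip force is fixed at half the most. Time passes only in rows, so rows that do not move let the fingers close, or fill a call up. It gives the time, the measured TCP pose, the force, the opening and the grip force at its end, in the units of the state.
- bot.sense(): the state, without advancing time (a new reading comes with each control period).
- optics.camera(name): name is "scene" or "side" or "wrist"; returns the picture (400x640x3 uint8, red, green, blue); there is no depth.
- optics.camera_info(name): a dict with "vertical_fov" (degrees; the focal length in pixels is half the picture's height over the tangent of half this angle, whatever the lens; pixels are square), "cx", "cy" (the principal point, pixels), "D" ([k1, k2, p1, p2, k3] as OpenCV has them; the pictures are not rectified), "position" and "orientation" of the camera in the world. Camera axes: x right, y down, z forward; pixel columns grow to the right and rows downward; lengths in m; the calibration is good to about 2 mm. A picture is of the moment at which its call begins: read the wrist's pose just before it. camera_info takes no time and is no camera call; for the wrist camera it gives the pose at the moment of the call.
- bot.hand_in(): hands the job in; it is judged then, once.
The state is a dict: "time_s": time; "qpos": joint angles; "dq": joint speeds; "effort": joint torques, N m; "tcp_pos": TCP position; "ee_rot": TCP orientation; "wrist_force": force on the tool from outside, world axes, zero at the start; "ft_torque": the same for the moment, N m; "finger_gap": finger opening in m; "grasp_force": force on a finger pad.
Only numpy, scipy, OpenCV 4.12 (cv2) and the standard library are available. Lean on these libraries where they do the work, as an engineer would, in place of code of your own. Each camera call takes 0.05 s, during which the arm holds its last target. There are 200 camera calls.

### The job

Sort the five loose gauge pieces on the checking bench into the three plywood trays: each of the two wooden formers flat in the lane of its own length (the long one in the full-length lane, the short one in the shortened lane), each of the two steel rings flat in the square bay of its own size (large ring in the larger bay, small ring in the smaller), and the brass plug upright in the tray with a single square bay. Leave the amber glass jar standing where it is.

Things in the scene. Friction and masses are not known exactly. Their poses are not given: they have to be found in the camera images.
- long_former: The longer former, 105 mm long. Dark hardwood bar lying on its flat underside: flat parallel sides 24 mm apart up to 20 mm height, rounded top at 32 mm, one end domed. Origin: centre of the underside; x along its length, z up. At the start its x is within 0.4 rad of world y.
- short_former: The shorter former, 72 mm long. Dark hardwood bar lying on its flat underside: flat parallel sides 24 mm apart up to 20 mm height, rounded top at 32 mm, one end domed. Origin: centre of the underside; x along its length, z up. At the start its x is within 0.4 rad of world y.
- large_ring: The larger steel ring gauge: outer diameter 54, hole 25, height 22 mm. Origin: centre of the underside; z is the ring's axis, up. It lies flat.
- small_ring: The smaller steel ring gauge: outer diameter 34, hole 16, height 22 mm. Origin: centre of the underside; z is the ring's axis, up. It lies flat.
- plug: Brass plug standing upright: foot flange diameter 34 and 8 mm high, then a plain shank of diameter 22 up to 48 mm, then a nipple of diameter 14 up to 55 mm. Origin: centre of the underside; z up.
- former_tray: Tray with two lanes side by side, both running along its y. Fixed, plywood with grey-lined floor, 104 (x) by 134 mm (y); floor top 4, rims 12 mm above the table. Origin: centre of underside; x roughly away from the robot (within 0.2 rad). Full lane: centre (-25, 0), 46 (x) by 125 (y). Shortened lane: centre (25, -16.5), 46 (x) by 92 (y), solid filler at its +y end.
- ring_tray: Tray with two square bays of different size, one beside the other along its y. Fixed, plywood with grey-lined floor, 104 (x) by 134 mm (y); floor top 4, rims 12 mm above the table. Origin: centre of underside; x roughly away from the robot (within 0.2 rad). Large bay: centred at (0, -27) mm, 72 by 72. Small bay: centred at (0, 38) mm, 50 by 50.
- plug_tray: Broad-rimmed tray with one square bay in its middle. Fixed, plywood with grey-lined floor, 104 (x) by 134 mm (y); floor top 4, rims 12 mm above the table. Origin: centre of underside; x roughly away from the robot (within 0.2 rad). The bay is centred at (0, 0) mm, 54 by 54.
- jar: Bystander: amber glass jar with a steel lid, diameter 52, height 75 mm, standing loose behind the trays. Origin: centre of the underside. Not to be disturbed.
Not all that is in view belongs to the job. What is shaped like the small_ring but blue, purple or turquoise is not meant.

How it is judged:
By the outcome, as a careful person would: the job done as asked, in the order asked, and still so for the second after the job is handed in, with the robot touching nothing.
It also fails if it takes over 115 s, if anything falls off the work surface, if the arm or the gripper's body presses on something with over 40 N, if the wrist force passes 120 N, or if a joint passes its speed limit or range.

## Working session

There is one attempt and no reset: what is moved stays moved. The work goes in short steps, Python scripts to look and compute and a tool call to move; the robot and the scene stay as the last step left them, time stands still between calls to the robot, and variables do not carry over. Pictures are saved under pics/ and viewed, at most 16 in all, crops included, and the job is handed in when it is done.

Besides the shell and the picture viewer there is one more tool, called after "Request:" as name(argument=value, ...) on one line, values as JSON. apply_moves: Moves the arm, as the interface text tells. Its arguments: {"type":"object","properties":{"plan":{"type":"array","items":{"type":"number"}},"claw":{"type":"number"}},"required":["plan"]}

```bash
mkdir -p pics
python3 - <<'E'
from rig import bot, optics
import cv2
s=bot.sense(); print(s)
for n in ["scene","side"]:
    print(n,optics.camera_info(n))
    cv2.imwrite(f"pics/{n}0.png",optics.camera(n)[:,:,::-1])
print(optics.camera_info("wrist"))
E
```

```text
{'time_s': 0.0, 'qpos': array([ 1.19414722,  0.38383216,  0.04380079,  1.59958354, -0.01790846,
        1.16118238, -0.04988615]), 'dq': array([-1.13139514e-03, -3.67959687e-05,  6.51808015e-04,  9.48777087e-04,
       -4.22996699e-05, -7.60893430e-04,  8.02821189e-04]), 'effort': array([-3.11919484e-04, -4.33461106e+01,  1.02439977e+00, -2.49510455e+01,
        1.05213333e-02,  1.13907349e-02,  1.33808723e-05]), 'tcp_pos': array([ 0.17868375, -0.62402409,  0.24688397]), 'ee_rot': array([-3.10853676e+00, -4.36428244e-01,  7.56317123e-04]), 'wrist_force': array([-0.33361221,  0.06932238,  0.04990673]), 'ft_torque': array([ 0.02465583, -0.03713644,  0.01777696]), 'grasp_force': 0.0, 'finger_gap': 0.08532604427339303}
scene {'vertical_fov': 44.452181619020585, 'cx': 319.66881645141655, 'cy': 194.29201635409467, 'D': array([0.02231506, 0.        , 0.        , 0.        , 0.        ]), 'position': array([1.14286322, 0.41156189, 0.91723001]), 'orientation': array([-1.20422068, -2.41456359,  0.84329606])}
side {'vertical_fov': 57.85671560345762, 'cx': 319.0617935610615, 'cy': 197.8779064494031, 'D': array([0.0091184, 0.       , 0.       , 0.       , 0.       ]), 'position': array([ 0.24977221, -0.45049592,  0.65553108]), 'orientation': array([-2.28339715,  0.76633669, -0.27998061])}
{'vertical_fov': 63.66819181415845, 'cx': 323.0742837373146, 'cy': 204.34744047801942, 'D': array([-0.06402925,  0.        ,  0.        ,  0.        ,  0.        ]), 'position': array([ 0.2535019 , -0.6032868 ,  0.37249334]), 'orientation': array([ 2.30351325, -1.73588424, -0.27216806])}
```

View pics/scene0.png

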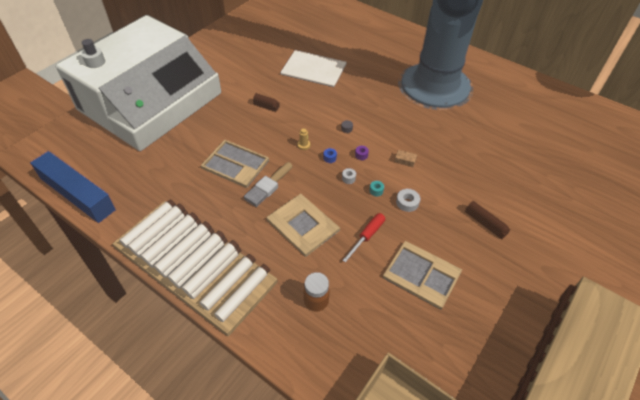

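View pics/side0.png

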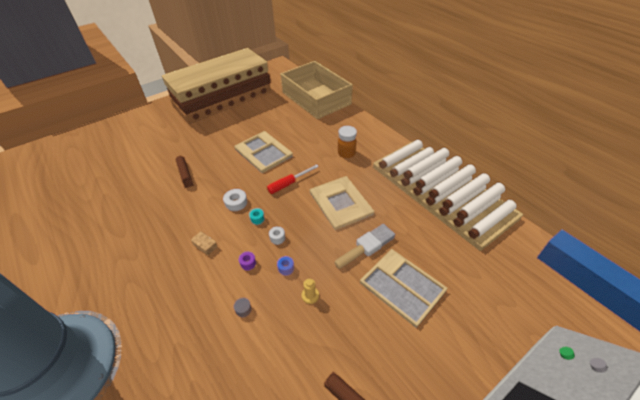

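The scene view (px) shows:
- **Formers:** (487,219) and (267,102).
- **Large ring:** (408,200).
- **Small-ring candidates:** steel (349,175), blue (330,155), purple (362,152), turquoise (377,187) and a dark puck (347,126).
- **Plug:** (304,139).
- **Trays:** former (235,162), plug (303,223), ring (423,273).
- **Jar:** (317,290).
- **Clutter:** screwdriver, brush and wood block.

The description fits the steel ring at (349,175). I'll check it in an enlarged crop.

```bash
cat > h.py <<'E'
import numpy as np, cv2
from scipy.spatial.transform import Rotation as R
from rig import bot, optics
def K(i):
    f=200/np.tan(np.radians(i["vertical_fov"])/2)
    return np.array([[f,0,i["cx"]],[0,f,i["cy"]],[0,0,1]])
def back(i,px,z):
    "pixels (n,2) -> world points at height z"
    u=cv2.undistortPoints(np.array(px,float).reshape(-1,1,2),K(i),i["D"])[:,0]
    d=R.from_rotvec(i["orientation"]).apply(np.c_[u,np.ones(len(u))])
    p=i["position"]; return p+d*((z-p[2])/d[:,2])[:,None]
def proj(i,P):
    r=R.from_rotvec(i["orientation"]).inv()
    q=r.apply(np.array(P,float).reshape(-1,3)-i["position"])
    return cv2.projectPoints(q,np.zeros(3),np.zeros(3),K(i),i["D"])[0][:,0]
E
python3 - <<'E'
from h import *
s=optics.camera_info("scene");d=optics.camera_info("side")
print(proj(s,[[0,0,0],[.179,-.625,.248]]),proj(d,[[0,0,0]]))
np.set_printoptions(precision=4,suppress=True)
print(back(s,[(487,219),(267,102)],.016), back(d,[(185,171)],.016))
print(back(s,[(408,200),(349,175),(330,155)],.011), back(d,[(235,200),(277,235)],.011))
print(back(s,[(304,146)],.006),back(d,[(311,295)],.006))
print("trays",back(s,[(235,162),(303,223),(423,273)],.012),back(d,[(404,287),(342,202),(264,151)],.012))
im=cv2.imread("pics/scene0.png"); jm=cv2.imread("pics/side0.png")
a=cv2.resize(im[90:310,195:515],None,fx=2.5,fy=2.5,interpolation=cv2.INTER_CUBIC); cv2.imwrite("pics/c1.png",a)
a=cv2.resize(jm[125:325,165:455],None,fx=2.75,fy=2.75,interpolation=cv2.INTER_CUBIC); cv2.imwrite("pics/c2.png",a)
E
```

```text
[[433.75824765  84.82905743]
 [225.20169257 -40.44137844]] [[ 53.62502927 370.57082372]]
[[ 0.3747  0.3353  0.016 ]
 [ 0.3728 -0.3258  0.016 ]] [[0.3779 0.3269 0.016 ]]
[[ 0.4325  0.1622  0.011 ]
 [ 0.4526  0.0066  0.011 ]
 [ 0.4263 -0.0702  0.011 ]] [[0.4347 0.1583 0.011 ]
 [0.4592 0.0054 0.011 ]]
[[ 0.4375 -0.1454  0.006 ]] [[ 0.4353 -0.1569  0.006 ]]
trays [[ 0.5916 -0.2441  0.012 ]
 [ 0.6365  0.0062  0.012 ]
 [ 0.5852  0.2871  0.012 ]] [[ 0.5896 -0.2564  0.012 ]
 [ 0.6363 -0.0064  0.012 ]
 [ 0.5861  0.2745  0.012 ]]
```

View pics/c1.png

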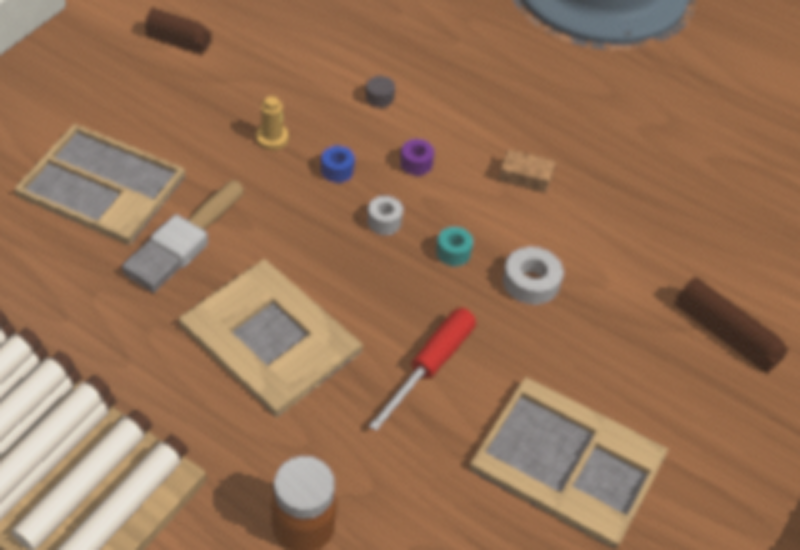

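View pics/c2.png

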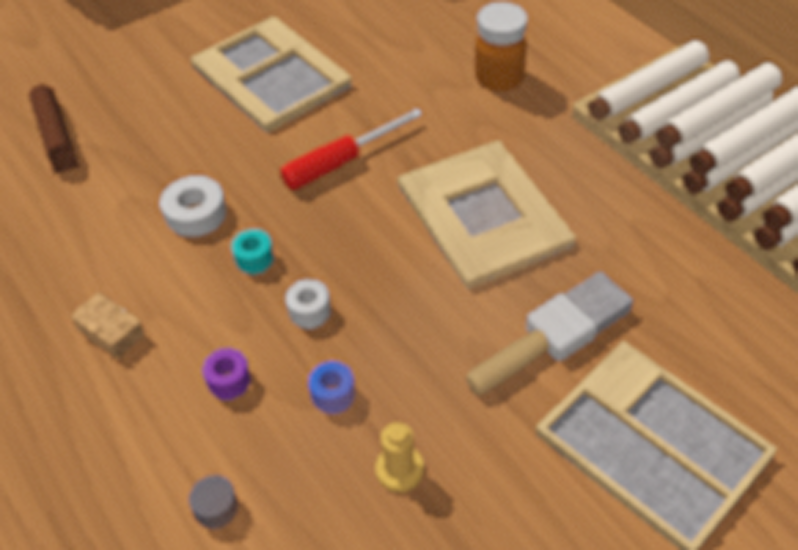

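The crops confirm the small ring is the plain steel one (c1 (385,213), c2 (308,303)), and the tray layout is clear. Next I'll fit the poses to both views.

```bash
cat > fit.py <<'E'
from h import *
from scipy.optimize import least_squares
np.set_printoptions(precision=4,suppress=True)
s=optics.camera_info("scene");d=optics.camera_info("side")
A=lambda p:np.array(p)/2.5+[195-.3,90-.3]
B=lambda p:np.array(p)/2.75+[165-.3,125-.3]
# corner order in tray frame: (+,+),(+,-),(-,-),(-,+)
sg=np.array([[1,1],[1,-1],[-1,-1],[-1,1]])*[.052,.067]
# c1: +y is to lower right, +x lower left ; c2: +y upper left, +x upper right
T={"former":([(130,240),(16,187),(77,127),(183,173)],[(624,343),(775,448),(695,547),(538,428)]),
"plug":([(277,408),(180,321),(265,262),(360,344)],[(500,142),(577,240),(473,287),(400,182)]),
"ring":([(618,541),(471,463),(523,380),(665,453)],[(273,17),(350,77),(271,130),(192,63)])}
for n,(a,b) in T.items():
    def pts(v):
        c,t=np.cos(v[2]),np.sin(v[2]);
        return np.c_[sg@np.array([[c,t],[-t,c]])+v[:2],np.full(4,.012)]
    for w in ((1,0),(0,1),(1,1)):
        r=least_squares(lambda v:np.r_[w[0]*(proj(s,pts(v))-A(a)).ravel(),w[1]*(proj(d,pts(v))-B(b)).ravel()],[.6,0,0])
        print(n,w,r.x[:2],np.degrees(r.x[2]),np.abs(r.fun).max())
print("large top",back(s,A([(533,267)]),.022),back(d,B([(193,200)]),.022))
print("small top",back(s,A([(386,208)]),.022),back(d,B([(308,297)]),.022))
print("plug top",back(s,A([(272,103)]),.055),back(d,B([(397,431)]),.055))
print("L ends",back(s,A([(690,293),(775,357)]),.016),back(d,B([(40,95),(65,160)]),.016))
print("S ends",back(s,A([(153,22),(205,40)]),.016),back(d,[(333,382),(360,398)],.016))
print("jar lid",back(s,A([(305,482)]),.075),back(d,B([(502,20)]),.075))
E
python3 fit.py
```

```text
former (1, 0) [ 0.591  -0.2439] 7.979287611528139 1.231313901282988
former (0, 1) [ 0.5938 -0.2502] 9.488339398524252 1.0580581863372913
former (1, 1) [ 0.5924 -0.2482] 9.007262073301721 2.2411102742170215
plug (1, 0) [0.6355 0.0046] -10.088810284956088 1.2659380549146704
plug (0, 1) [ 0.6375 -0.0037] -9.399811524111895 0.7668804553348423
plug (1, 1) [0.6367 0.001 ] -9.67894390930029 2.3324299526446453
ring (1, 0) [0.5853 0.2849] 4.250087128010641 1.4538416206161173
ring (0, 1) [0.5862 0.2786] 6.2162478757174 1.147255795504691
ring (1, 1) [0.5862 0.2835] 4.9493324392886135 2.1221845380518403
large top [[0.4321 0.1597 0.022 ]] [[0.4353 0.1557 0.022 ]]
small top [[0.4552 0.0079 0.022 ]] [[0.4585 0.0034 0.022 ]]
plug top [[ 0.434  -0.1492  0.055 ]] [[ 0.4347 -0.1544  0.055 ]]
L ends [[0.3653 0.2903 0.016 ]
 [0.3855 0.3827 0.016 ]] [[0.384  0.3813 0.016 ]
 [0.367  0.2792 0.016 ]]
S ends [[ 0.3805 -0.3599  0.016 ]
 [ 0.3682 -0.2945  0.016 ]] [[ 0.37   -0.3093  0.016 ]
 [ 0.3898 -0.3535  0.016 ]]
jar lid [[0.767 0.142 0.075]] [[0.7676 0.1357 0.075 ]]
```

Request:
apply_moves(plan=[0.03,0,0,-7,0.03,0,0,-7,0.035,0,0,-7,0.035,0,0,-7,0.04,0,0,-7,0.04,0,0,-7,0.04,0,0,-7,0.03,0,0,-7], claw=1)

```text
time_s: 0.77
tcp_pos: [0.3848, -0.4423, 0.2477]
ee_rot: [-2.531, -1.859, -0.003]
wrist_force: [0.4, -0.4, 0.6]
finger_gap: 0.0854
grasp_force: 0.0
```

```bash
cat >> h.py <<'E'
np.set_printoptions(precision=4,suppress=True)
def yaw(st): v=st["ee_rot"]; return np.degrees(2*np.arctan2(-v[1],-v[0]))
def snap(name):
    i=optics.camera_info("wrist"); st=bot.sense(); im=optics.camera("wrist")
    cv2.imwrite(f"pics/{name}.png",im[:,:,::-1]); np.save(f"pics/{name}.npy",i,allow_pickle=True)
    print(st["time_s"],st["tcp_pos"],"yaw",yaw(st)); return i
def info(name): return np.load(f"pics/{name}.npy",allow_pickle=True).item()
def go(x,y,z,yw=None):
    "needed shift in tool axes, and turn, from the measured pose"
    st=bot.sense(); a=np.radians(yaw(st)); t=st["tcp_pos"]; d=np.array([x,y,z])-t
    c,s=np.cos(a),np.sin(a)
    print("pos",t,"yaw",np.degrees(a),"shift",np.array([c*d[0]+s*d[1],s*d[0]-c*d[1],-d[2]]),"turn",None if yw is None else ((np.degrees(a)-yw+180)%360)-180)
E
python3 -c "
from h import *
snap('w1')"
```

```text
0.7667 [ 0.3848 -0.4423  0.2477] yaw 72.59208275823525
```

View pics/w1.png

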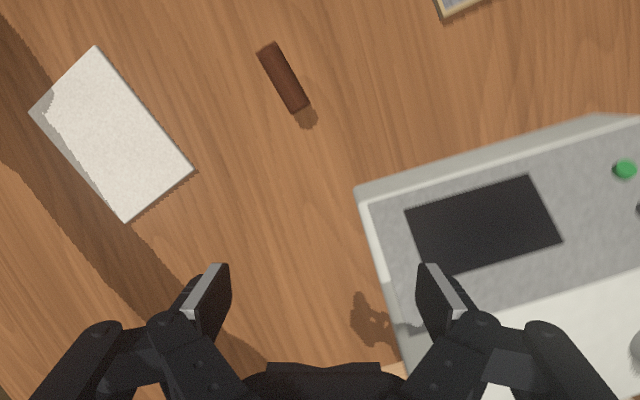

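w1 shows the former at about (282,77), with ends near (268,47) and (299,108). The grey machine is at the right, from x≈360.

```bash
python3 -c "
from h import *
i=info('w1'); P=back(i,[(267,48),(299,107)],.018); print(P,P.mean(0),np.linalg.norm(P[0]-P[1]),np.degrees(np.arctan2(*(P[0]-P[1])[[1,0]])))
go(P.mean(0)[0],P.mean(0)[1],.2,90)
print(back(i,[(356,188)],.1))
"
```

```text
[[ 0.3701 -0.2995  0.018 ]
 [ 0.3827 -0.3648  0.018 ]] [ 0.3764 -0.3322  0.018 ] 0.06653172094074387 100.89092186722907
pos [ 0.3885 -0.4354  0.2477] yaw 73.32737968262633 shift [ 0.0954 -0.0412  0.0477] turn -16.672620317373685
[[ 0.4144 -0.4455  0.1   ]]
```

Request:
apply_moves(plan=[0,0,0,-7,0,0,0,-7,0,0,0,-7,0,0,0,-7,0.026,0.002,0.029,0,0.026,0.002,0.029,0,0.026,0.002,0.03,0,0.026,0.002,0.03,0])

```text
time_s: 1.48
tcp_pos: [0.3706, -0.3419, 0.1291]
ee_rot: [2.022, 2.404, -0.0]
wrist_force: [0.0, -0.4, -0.4]
finger_gap: 0.085
grasp_force: 0.0
```

```bash
python3 -c "
from h import *
i=snap('w2'); print(proj(i,[[.376,-.332,.02]]))"
```

```text
1.4833 [ 0.3706 -0.3419  0.1291] yaw -260.1290477128476
[[332.1647 196.464 ]]
```

View pics/w2.png

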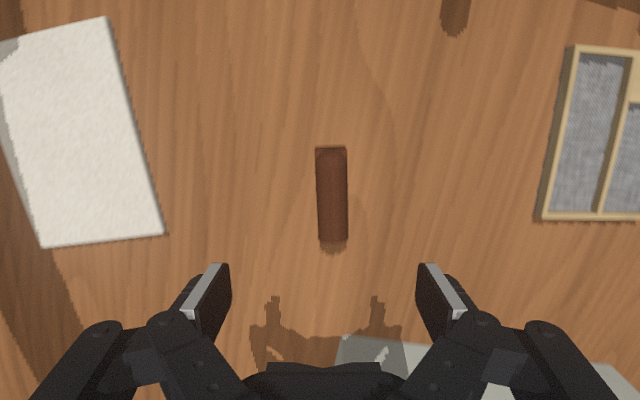

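w2 shows the former centred at (332,195), against a predicted (332,196). It lines up with the jaws.

```bash
python3 -c "
from h import *
go(.376,-.332,.028,101)
i=info('w2');P=back(i,[(331,149),(333,242)],.018);print(P,P.mean(0))"
```

```text
pos [ 0.365  -0.3309  0.1214] yaw 100.23778364914826 shift [-0.0031  0.0107  0.0934] turn -0.7622163508517588
[[ 0.3688 -0.2971  0.018 ]
 [ 0.3837 -0.3699  0.018 ]] [ 0.3762 -0.3335  0.018 ]
```

Request:
apply_moves(plan=[-0.002,0.0055,0.02,-1,-0.002,0.0055,0.02,0,0,0,0.02,0,0,0,0.015,0,0,0,0.012,0,0,0,0.006,0,0,0,0,0,0,0,0,0])

```text
time_s: 2.2
tcp_pos: [0.383, -0.3449, 0.0374]
ee_rot: [1.999, 2.423, -0.0]
wrist_force: [0.2, 0.4, 0.6]
finger_gap: 0.0855
grasp_force: 0.0
```

```bash
python3 -c "
from h import *
go(.376,-.333,.028,101.5)"
```

```text
pos [ 0.383  -0.3449  0.0374] yaw -259.04769827073477 shift [ 0.013  -0.0046  0.0094] turn -0.5476982707347702
```

Request:
apply_moves(plan=[0.007,-0.0025,0,-0.5,0.006,-0.002,0.003,0,0,0,0.0065,0,0,0,0,0,0,0,0,0,0,0,0,0,0,0,0,0,0,0,0,0])

```text
time_s: 2.87
tcp_pos: [0.3762, -0.333, 0.028]
ee_rot: [1.988, 2.432, 0.0]
wrist_force: [-0.4, 0.6, -0.4]
finger_gap: 0.0852
grasp_force: 0.0
```

Request:
apply_moves(plan=[0,0,0,0,0,0,0,0,0,0,0,0,0,0,0,0,0,0,0,0,0,0,0,0,0,0,0,0,0,0,0,0], claw=0)

```text
time_s: 3.53
tcp_pos: [0.3764, -0.3329, 0.0281]
ee_rot: [1.988, 2.432, 0.0]
wrist_force: [0.2, -0.2, 3.3]
finger_gap: 0.0226
grasp_force: 61.0
```

Request:
apply_moves(plan=[0,0,-0.035,0,0,0.01,-0.04,0,0,0.035,-0.02,0.7,0,0.04,0,0.7,0,0.04,0,0.7,0,0.03,0,0.7,0,0,0,0,0,0,0,0])

```text
time_s: 4.2
tcp_pos: [0.5303, -0.3023, 0.1224]
ee_rot: [-2.042, -2.387, -0.002]
wrist_force: [-1.0, 0.4, -1.6]
finger_gap: 0.0222
grasp_force: 60.7
```

```bash
python3 -c "
from h import *
i=snap('w3'); go(.620,-.2595,.06,98.7)"
```

```text
4.2 [ 0.5303 -0.3023  0.1224] yaw 98.91452449882154
pos [ 0.528  -0.3036  0.1219] yaw 98.76961168744066 shift [0.0296 0.0976 0.0619] turn 0.06961168744066981
```

View pics/w3.png

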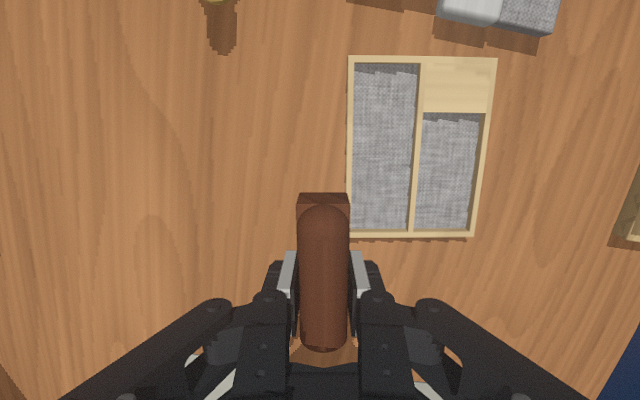

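w3 shows the tray corners at (348,56), (497,58), (474,238) and (347,237). The former is well centred in the jaws, and the short lane is on the right, its filler at the top.

```bash
cat >> h.py <<'E'
from scipy.optimize import least_squares
def fittray(i,corners):
    "corners px in order (-x,+y),(+x,+y),(+x,-y),(-x,-y)"
    sg=np.array([[-1,1],[1,1],[1,-1],[-1,-1]])*[.052,.067]
    def pts(v):
        c,t=np.cos(v[2]),np.sin(v[2]); return np.c_[sg@np.array([[c,t],[-t,c]])+v[:2],np.full(4,.012)]
    m=back(i,corners,.012); r=least_squares(lambda v:(proj(i,pts(v))-corners).ravel(),[*m[:,:2].mean(0),0])
    v=r.x; print("tray",v[:2],np.degrees(v[2]),"resid",r.fun.round(1)); return v
def intray(v,x,y): c,t=np.cos(v[2]),np.sin(v[2]); return v[0]+c*x-t*y, v[1]+t*x+c*y
E
python3 -c "
from h import *
i=info('w3'); v=fittray(i,[(348,56),(497,58),(474,238),(347,237)])
print(intray(v,-.025,0),intray(v,.025,-.0165)); go(*intray(v,.025,-.0165),.036,90+np.degrees(v[2]))"
```

```text
tray [ 0.5928 -0.2506] 9.347776566631657 resid [ 0.2  0.1  0.7 -0.1  0.2 -1.2 -1.2  1.3]
(np.float64(0.5681358518222547), np.float64(-0.25462039168183154)) (np.float64(0.6201519226890597), np.float64(-0.2627799487518887))
pos [ 0.528  -0.3036  0.1219] yaw 98.76961168744066 shift [0.0263 0.0973 0.0859] turn -0.5781648791909788
```

Request:
apply_moves(plan=[0.009,0.033,0,-0.6,0.009,0.033,0.01,0,0.008,0.031,0.02,0,0,0,0.03,0,0,0,0.018,0,0,0,0.008,0,0,0,0,0,0,0,0,0])

```text
time_s: 4.92
tcp_pos: [0.6187, -0.265, 0.0368]
ee_rot: [-2.037, -2.392, 0.002]
wrist_force: [0.8, -0.7, -0.4]
finger_gap: 0.022
grasp_force: 61.2
```

```bash
python3 -c "
from h import *
go(.6202,-.2628,.034,99.3); snap('w4')"
```

```text
pos [ 0.6187 -0.265   0.0368] yaw 99.15815688906416 shift [0.0019 0.0018 0.0028] turn -0.141843110935838
4.9167 [ 0.6187 -0.265   0.0368] yaw 99.15815688906416
```

View pics/w4.png

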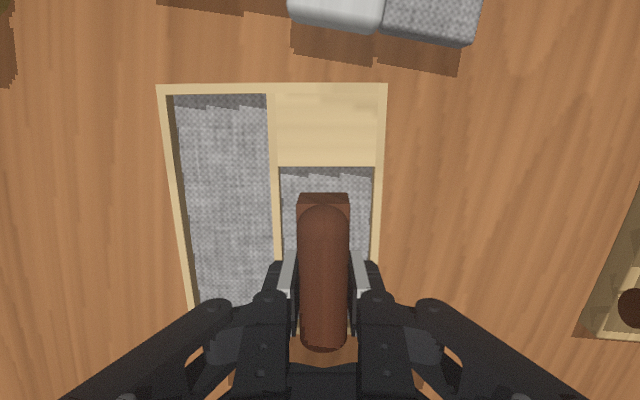

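w4 shows the former above the short lane and inside its rims. I'll lower it, release and lift.

Request:
apply_moves(plan=[0.002,0.002,0.001,0,0,0,0.0015,0,0,0,0,0,0,0,0,0,0,0,0,0,0,0,0,0,0,0,0,0,0,0,0,0])

```text
time_s: 5.63
tcp_pos: [0.6217, -0.2611, 0.0343]
ee_rot: [-2.035, -2.394, 0.0]
wrist_force: [0.1, -0.0, 0.1]
finger_gap: 0.022
grasp_force: 61.2
```

Request:
apply_moves(plan=[0,0,0,0,0,0,0,0,0,0,0,0,0,0,0,0,0,0,0,0,0,0,0,0,0,0,-0.02,0,0,0,-0.03,0], claw=0.5)

```text
time_s: 6.3
tcp_pos: [0.6182, -0.26, 0.0805]
ee_rot: [-2.029, -2.387, 0.005]
wrist_force: [0.3, -1.2, 0.5]
finger_gap: 0.0427
grasp_force: 0.0
```

Request:
apply_moves(plan=[0,0,-0.04,0,0,0,-0.04,0,0,0,-0.03,0,0,0,0,0,0,0,0,0,0,0,0,0,0,0,0,0,0,0,0,0], claw=1)

```text
time_s: 6.97
tcp_pos: [0.6202, -0.2607, 0.1918]
ee_rot: [-2.032, -2.391, 0.002]
wrist_force: [0.3, -0.2, -0.8]
finger_gap: 0.0854
grasp_force: 0.0
```

```bash
python3 -c "
from h import *
go(.40,.28,.2,82); snap('w5')
im=cv2.imread('pics/w5.png'); s=optics.camera('scene')[:,:,::-1][100:250,180:340]
cv2.imwrite('pics/w5c.png',np.hstack([cv2.resize(im,(400,250)),cv2.resize(s,(267,250))]))"
```

```text
pos [ 0.6202 -0.2607  0.1918] yaw 99.27897980498419 shift [ 0.5691 -0.1302 -0.0082] turn 17.278979804984203
6.9667 [ 0.6202 -0.2607  0.1918] yaw 99.27897980498419
```

View pics/w5c.png

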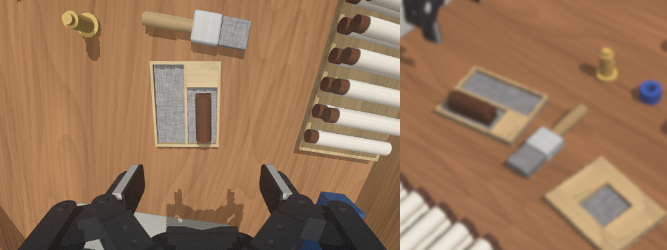

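w5c shows the short former lying in the shortened lane. Next is the long former.

Request:
apply_moves(plan=[0.02,-0.005,0,0,0.04,-0.01,0,0,0.04,-0.01,0,0,0.04,-0.01,0,0,0.04,-0.01,0,0,0.04,-0.01,0,0,0.04,-0.01,0,0,0.04,-0.01,0,0])

```text
time_s: 7.73
tcp_pos: [0.4979, 0.0245, 0.1938]
ee_rot: [-2.034, -2.393, 0.001]
wrist_force: [0.5, 0.9, -0.5]
finger_gap: 0.0855
grasp_force: 0.0
```

Request:
apply_moves(plan=[0.04,-0.01,0,0,0.04,-0.01,0,0,0.04,-0.01,0,0,0.04,-0.01,0,0,0.04,-0.011,0,0,0.04,-0.011,0,0,0.01,-0.005,0,3,0,0,0,4])

```text
time_s: 8.4
tcp_pos: [0.3895, 0.2637, 0.1943]
ee_rot: [-2.167, -2.271, -0.001]
wrist_force: [0.1, -0.6, 0.2]
finger_gap: 0.0852
grasp_force: 0.0
```

Request:
apply_moves(plan=[0,0,0,6,0,0,0,6,0,0,0,0,0,0,0,0,0,0,0,0,0,0,0,0,0,0,0,0,0,0,0,0])

```text
time_s: 9.07
tcp_pos: [0.3929, 0.2587, 0.1942]
ee_rot: [-2.401, -2.025, 0.0]
wrist_force: [0.1, -0.2, -0.6]
finger_gap: 0.0852
grasp_force: 0.0
```

```bash
python3 -c "
from h import *
i=snap('w6'); print(proj(i,[[.3755,.33,.018]]))"
```

```text
9.0667 [0.3929 0.2587 0.1942] yaw 80.29439811592533
[[290.6027 113.9631]]
```

View pics/w6.png

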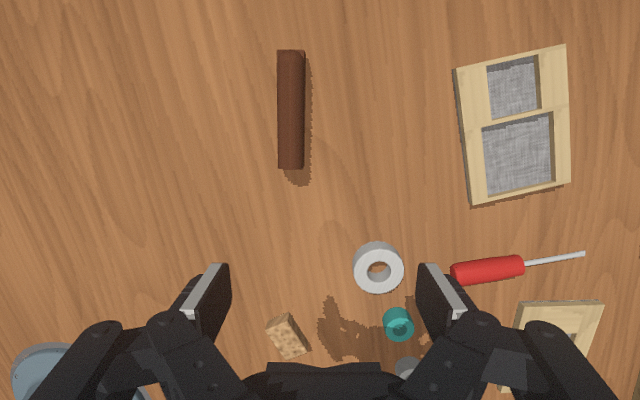

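w6 shows:
- **Long former:** ends at (291,51) and (291,168).
- **Ring tray corners:** (457,69), (565,44), (570,183) and (472,206).
- **Large ring top:** centre about (379,265).

```bash
python3 -c "
from h import *
i=info('w6'); P=back(i,[(290.5,51),(291,168)],.018); print(P,P.mean(0),np.linalg.norm(P[0]-P[1]),np.degrees(np.arctan2(*(P[0]-P[1])[[1,0]])))
v=fittray(i,[(457,69),(565,44),(570,183),(472,206)])
print(intray(v,0,-.027),intray(v,0,.038),back(i,[(379,265)],.022))
go(*P.mean(0)[:2],.028,80)"
```

```text
[[0.3857 0.3822 0.018 ]
 [0.3661 0.2811 0.018 ]] [0.3759 0.3317 0.018 ] 0.10305292127123503 79.01996467171767
tray [0.5864 0.2815] 4.010334346568678 resid [-0.8 -0.2  0.5  0.4  0.1 -0.1  0.2 -0.1]
(np.float64(0.588329258534771), np.float64(0.2545349104927523)) (np.float64(0.5837833924298717), np.float64(0.3193757548838946)) [[0.4363 0.1666 0.022 ]]
pos [0.3929 0.2587 0.1943] yaw 80.2916019463717 shift [ 0.069  -0.0291  0.1663] turn 0.29160194637171344
```

Request:
apply_moves(plan=[0,0,0,1,0.023,-0.01,0.02,0,0.023,-0.01,0.03,0,0.0222,-0.0106,0.035,0,0,0,0.035,0,0,0,0.025,0,0,0,0.015,0,0,0,0.006,0])

```text
time_s: 9.78
tcp_pos: [0.3738, 0.3295, 0.0263]
ee_rot: [-2.419, -2.004, 0.009]
wrist_force: [-0.1, -0.8, 0.0]
finger_gap: 0.0852
grasp_force: 0.0
```

Request:
apply_moves(plan=[0,0,0,0,0,0,0,0,0,0,0,0,0,0,0,0,0,0,0,0,0,0,0,0,0,0,0,0,0,0,0,0])

```text
time_s: 10.45
tcp_pos: [0.3759, 0.3309, 0.0296]
ee_rot: [2.419, 2.004, 0.001]
wrist_force: [-0.3, 0.0, -0.4]
finger_gap: 0.0852
grasp_force: 0.0
```

Request:
apply_moves(plan=[0,0,0,0,0,0,0,0,0,0,0,0,0,0,0,0,0,0,0,0,0,0,0,0,0,0,0,0,0,0,0,0], claw=0)

```text
time_s: 11.12
tcp_pos: [0.376, 0.3312, 0.0295]
ee_rot: [-2.419, -2.004, -0.001]
wrist_force: [0.5, -0.1, 1.4]
finger_gap: 0.0224
grasp_force: 61.3
```

Request:
apply_moves(plan=[0,0,-0.03,0,0,0,-0.04,-6,0,0,-0.04,-7,0,0,-0.01,-7,-0.03,0.006,0,0,-0.04,0.006,0,0,-0.04,0.006,0,0,-0.04,0.006,0,0])

```text
time_s: 11.78
tcp_pos: [0.4233, 0.1852, 0.1491]
ee_rot: [2.032, 2.395, -0.0]
wrist_force: [1.1, 0.6, -0.3]
finger_gap: 0.0221
grasp_force: 61.0
```

Request:
apply_moves(plan=[-0.04,0.006,0,0,-0.04,0.006,0,0,-0.04,0.006,0,0,-0.04,0.006,0,0,-0.04,0.006,0,0,-0.04,0.006,0,0,-0.04,0.006,0,0,-0.04,0.006,0,0])

```text
time_s: 12.45
tcp_pos: [0.5221, -0.1234, 0.1487]
ee_rot: [-2.034, -2.393, 0.001]
wrist_force: [0.8, 0.4, 0.0]
finger_gap: 0.0224
grasp_force: 61.0
```

Request:
apply_moves(plan=[-0.04,0.006,0,0,-0.04,0.006,0,0,-0.03,0.006,0,0,-0.01,0.002,0,0,0,0,0,0,0,0,0,0,0,0,0,0,0,0,0,0])

```text
time_s: 13.12
tcp_pos: [0.5613, -0.2331, 0.149]
ee_rot: [-2.028, -2.397, -0.001]
wrist_force: [-0.1, -0.1, -0.8]
finger_gap: 0.022
grasp_force: 61.0
```

```bash
python3 -c "
from h import *
go(.5681,-.2546,.036,99.35)"
```

```text
pos [ 0.5613 -0.2331  0.149 ] yaw 99.52587352519261 shift [-0.0223  0.0031  0.113 ] turn 0.17587352519262822
```

Request:
apply_moves(plan=[-0.011,0.0015,0.01,0,-0.0113,0.0016,0.03,0,0,0,0.035,0,0,0,0.02,0,0,0,0,0,0,0,0,0,0,0,0,0,0,0,0,0])

```text
time_s: 13.78
tcp_pos: [0.5703, -0.2583, 0.0564]
ee_rot: [2.031, 2.391, 0.002]
wrist_force: [0.1, -0.1, -0.1]
finger_gap: 0.0221
grasp_force: 60.9
```

```bash
python3 -c "
from h import *
go(.5681,-.2546,.0355,99.35);snap('w7')
cv2.imwrite('pics/w7c.png',cv2.imread('pics/w7.png')[50:350,120:560])"
```

```text
pos [ 0.5703 -0.2583  0.0564] yaw -260.6824701452699 shift [ 0.004  -0.0016  0.0209] turn -0.032470145269940076
13.7833 [ 0.5703 -0.2583  0.0564] yaw -260.6824701452699
```

View pics/w7c.png

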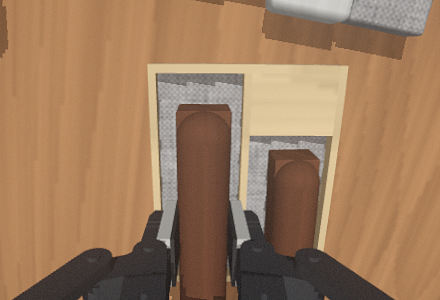

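w7c shows the long former above the full-length lane, with clearance to the short one.

Request:
apply_moves(plan=[0.002,-0.001,0,0,0.002,-0.0006,0.004,0,0,0,0.005,0,0,0,0.004,0,0,0,0,0,0,0,0,0,0,0,0,0,0,0,0,0])

```text
time_s: 14.5
tcp_pos: [0.5662, -0.2545, 0.0413]
ee_rot: [2.034, 2.394, 0.0]
wrist_force: [0.7, -0.9, -0.1]
finger_gap: 0.0223
grasp_force: 60.9
```

Request:
apply_moves(plan=[0,0,0.003,0,0,0,0.003,0,0,0,0.0019,0,0,0,0,0,0,0,0,0,0,0,0,0,0,0,0,0,0,0,0,0])

```text
time_s: 15.17
tcp_pos: [0.566, -0.2544, 0.0335]
ee_rot: [-2.035, -2.394, 0.0]
wrist_force: [-0.8, 0.2, 2.8]
finger_gap: 0.0219
grasp_force: 61.4
```

Request:
apply_moves(plan=[0,0,0,0,0,0,0,0,0,0,0,0,0,0,0,0,0,0,0,0,0,0,0,0,0,0,-0.02,0,0,0,-0.03,0], claw=0.4)

```text
time_s: 15.83
tcp_pos: [0.5627, -0.2533, 0.08]
ee_rot: [-2.029, -2.388, 0.004]
wrist_force: [0.4, -0.2, -0.0]
finger_gap: 0.034
grasp_force: 0.0
```

Request:
apply_moves(plan=[0,0,-0.04,0,0,0,-0.04,0,0,0,-0.03,0,0,0,0,0,0,0,0,0,0,0,0,0,0,0,0,0,0,0,0,0], claw=1)

```text
time_s: 16.5
tcp_pos: [0.5646, -0.254, 0.191]
ee_rot: [-2.032, -2.391, 0.002]
wrist_force: [0.2, -0.8, -0.7]
finger_gap: 0.0852
grasp_force: 0.0
```

```bash
python3 -c "
from h import *
snap('w8'); go(.434,.08,.19,94)"
```

```text
16.5 [ 0.5646 -0.254   0.191 ] yaw 99.27852966925958
pos [ 0.5648 -0.254   0.1912] yaw 99.27864447487586 shift [ 0.3507 -0.0752  0.0012] turn 5.278644474875875
```

Request:
apply_moves(plan=[0.02,-0.008,0,0,0.04,-0.012,0,0,0.04,-0.012,0,0,0.04,-0.012,0,0,0.04,-0.012,0,0,0.04,-0.012,0,0,0.03,-0.008,0,5,0,0,0,0])

```text
time_s: 17.22
tcp_pos: [0.4471, -0.0132, 0.1922]
ee_rot: [-2.125, -2.309, 0.003]
wrist_force: [-0.2, 0.8, 0.4]
finger_gap: 0.0858
grasp_force: 0.0
```

Request:
apply_moves(plan=[0,0,0,0,0,0,0,0,0,0,0,0,0,0,0,0,0,0,0,0,0,0,0,0,0,0,0,0,0,0,0,0])

```text
time_s: 17.88
tcp_pos: [0.451, -0.0206, 0.1932]
ee_rot: [-2.138, -2.302, -0.0]
wrist_force: [0.6, 0.6, 1.0]
finger_gap: 0.0855
grasp_force: 0.0
```

```bash
python3 -c "
from h import *
snap('w9'); a=cv2.imread('pics/w8.png')[0:260,60:460]; b=cv2.imread('pics/w9.png')[0:300]
print(proj(info('w9'),[[.4353,.1557,.022],[.4585,.0034,.022]]),proj(info('w8'),[[.4347,-.1544,.055],[.4347,-.1544,.008]]))
a=np.vstack([a,np.zeros((300-260,400,3),np.uint8)])
cv2.imwrite('pics/w9c.png',b); cv2.imwrite('pics/w89.png',np.vstack([b[:,:640],np.hstack([a,np.zeros((300,240,3),np.uint8)])]))"
```

```text
17.8833 [ 0.451  -0.0206  0.1932] yaw 94.24200613826635
[[319.636  -23.5275]
 [332.8411 162.7945]] [[175.8357  47.4177]
 [198.5898  55.707 ]]
```

View pics/w89.png

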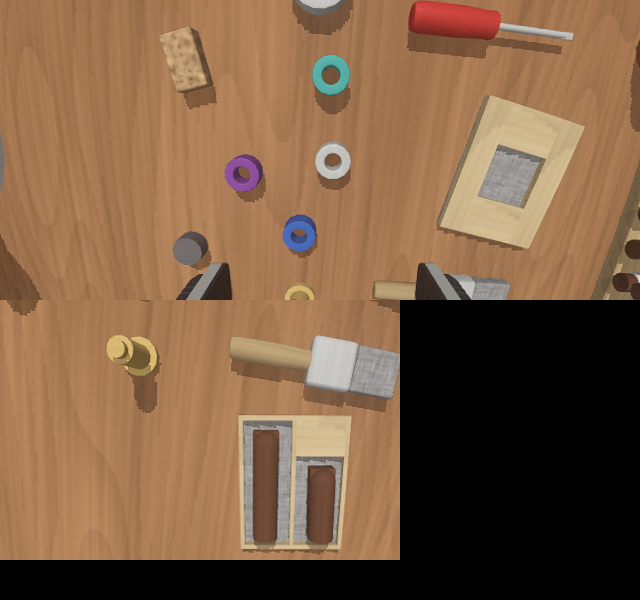

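w89 shows both formers flat in the right lanes. The small steel ring's top is at (333,160). The plug tray corners are (489,96), (584,126), (528,248) and (439,226). In w8 coordinates the plug's nipple is at (180,49) and its flange at (200,56).

```bash
python3 -c "
from h import *
i=info('w9'); v=fittray(i,[(489,96),(584,126),(528,248),(439,226)])
P=back(i,[(333,160)],.022)[0]; print(P, back(info('w8'),[(180,49)],.055),back(info('w8'),[(200,56)],.008))
im=optics.camera('wrist').astype(int); 
m=((im.min(2)>150)&(im.max(2)-im.min(2)<25)).astype(np.uint8); m[:120]=0;m[200:]=0;m[:,:290]=0;m[:,380:]=0
y,x=np.nonzero(m); print(len(x),x.min(),x.max(),y.min(),y.max(),x.mean(),y.mean())
go(P[0],P[1],.029,94)"
```

```text
tray [0.6371 0.0008] -10.129903170622908 resid [-0.  -0.8 -0.2  0.1 -0.2  0.3  0.4  0.5]
[0.4584 0.006  0.022 ] [[ 0.438  -0.1551  0.055 ]] [[ 0.436  -0.1545  0.008 ]]
744 315 350 142 178 332.46370967741933 160.96639784946237
pos [ 0.4509 -0.0204  0.1933] yaw 94.2653048995116 shift [0.0258 0.0094 0.1643] turn 0.265304899511591
```

Request:
apply_moves(plan=[0.0128,0.0047,0.02,0,0.0127,0.0047,0.04,0,0,0,0.04,0,0,0,0.035,0,0,0,0.02,0,0,0,0.012,0,0,0,0,0,0,0,0,0], claw=0.65)

```text
time_s: 18.65
tcp_pos: [0.4587, 0.0058, 0.027]
ee_rot: [-2.137, -2.303, -0.0]
wrist_force: [0.7, -0.8, 0.7]
finger_gap: 0.0554
grasp_force: 0.0
```

Request:
apply_moves(plan=[0,0,0,0,0,0,0,0,0,0,0,0,0,0,0,0,0,0,0,0,0,0,0,0,0,0,0,0,0,0,0,0])

```text
time_s: 19.32
tcp_pos: [0.4583, 0.0056, 0.0269]
ee_rot: [2.137, 2.303, 0.0]
wrist_force: [-0.4, 0.2, -0.4]
finger_gap: 0.0554
grasp_force: 0.0
```

Request:
apply_moves(plan=[0,0,0,0,0,0,0,0,0,0,0,0,0,0,0,0,0,0,0,0,0,0,0,0,0,0,0,0,0,0,0,0], claw=0)

```text
time_s: 19.98
tcp_pos: [0.4583, 0.0057, 0.0273]
ee_rot: [-2.137, -2.303, 0.001]
wrist_force: [-2.6, -0.2, 5.8]
finger_gap: 0.0309
grasp_force: 58.9
```

```bash
python3 -c "
from h import *
go(.5838,.3194,.15,94.5)"
```

```text
pos [0.4583 0.0057 0.0273] yaw 94.29013739830238 shift [ 0.3035  0.1487 -0.1227] turn -0.20986260169763682
```

Request:
apply_moves(plan=[0,0,-0.02,0,0,0,-0.04,0,0.02,0.01,-0.04,0,0.04,0.02,-0.02,0,0.04,0.02,0,0,0.04,0.02,0,0,0.04,0.02,0,0,0.04,0.02,0,0])

```text
time_s: 20.65
tcp_pos: [0.5439, 0.215, 0.1399]
ee_rot: [2.138, 2.302, -0.001]
wrist_force: [0.9, -0.1, -0.7]
finger_gap: 0.0315
grasp_force: 59.9
```

Request:
apply_moves(plan=[0.03,0.015,0,0,0.01,0.005,0,0,0,0,0,0,0,0,0,0,0,0,0,0,0,0,0,0,0,0,0,0,0,0,0,0])

```text
time_s: 21.32
tcp_pos: [0.5607, 0.2534, 0.1401]
ee_rot: [2.139, 2.3, -0.001]
wrist_force: [-0.0, 0.3, -1.4]
finger_gap: 0.0313
grasp_force: 59.9
```

```bash
python3 -c "
from h import *
go(.5838,.3194,.033,94.5); i=snap('w10'); print(proj(i,[[.5838,.3194,.012],[.5883,.2545,.012],list(bot.sense()['tcp_pos'])]))
cv2.imwrite('pics/w10c.png',cv2.imread('pics/w10.png'))"
```

```text
pos [0.5607 0.2534 0.1401] yaw -265.84876721049733 shift [0.0642 0.0278 0.1071] turn -0.3487672104973285
21.3167 [0.5607 0.2534 0.1401] yaw -265.84876721049733
[[359.153  120.1069]
 [356.3514 201.1751]
 [323.2289 283.6758]]
```

View pics/w10c.png

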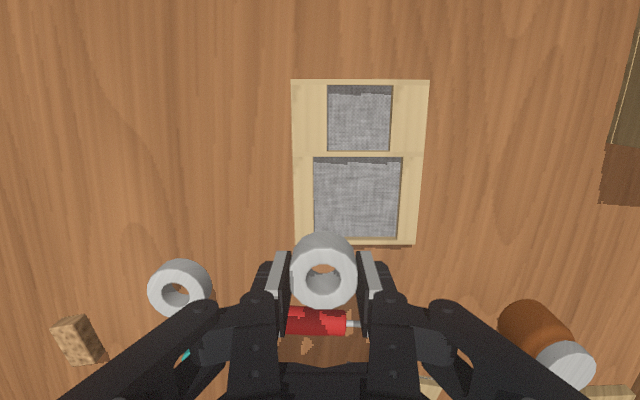

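w10 shows the steel small ring held symmetrically. The small bay is at (359,119) and the large bay at (357,200), both as predicted.

Request:
apply_moves(plan=[0.02,0.01,0,0,0.024,0.01,0.01,0,0.02,0.008,0.02,0,0,0,0.03,0,0,0,0.02,0,0,0,0.01,0,0,0,0,0,0,0,0,0])

```text
time_s: 22.03
tcp_pos: [0.5839, 0.3204, 0.0501]
ee_rot: [-2.138, -2.302, 0.001]
wrist_force: [0.5, 0.4, -0.0]
finger_gap: 0.031
grasp_force: 59.9
```

Request:
apply_moves(plan=[0,0,0.008,0,0,0,0.006,0,0,0,0.003,0,0,0,0,0,0,0,0,0,0,0,0,0,0,0,0,0,0,0,0,0])

```text
time_s: 22.7
tcp_pos: [0.584, 0.3214, 0.0336]
ee_rot: [2.137, 2.303, 0.001]
wrist_force: [-0.3, 0.5, -2.3]
finger_gap: 0.0309
grasp_force: 59.9
```

Request:
apply_moves(plan=[0,0,0,0,0,0,0,0,0,0,0,0,0,0,0,0,0,0,0,0,0,0,0,0,0,0,-0.02,0,0,0,-0.03,0], claw=0.65)

```text
time_s: 23.37
tcp_pos: [0.581, 0.3189, 0.0797]
ee_rot: [-2.135, -2.301, 0.013]
wrist_force: [0.6, -0.3, -0.0]
finger_gap: 0.0556
grasp_force: 0.0
```

Request:
apply_moves(plan=[0,0,-0.04,0,0,0,-0.04,0,-0.03,0,-0.03,0,-0.04,-0.01,0,0,-0.04,-0.02,0,0,-0.04,-0.02,0,0,-0.03,-0.02,0,0,0,0,0,0], claw=1)

```text
time_s: 24.03
tcp_pos: [0.5264, 0.1324, 0.1907]
ee_rot: [2.147, 2.29, -0.017]
wrist_force: [-1.2, -1.5, -1.2]
finger_gap: 0.0854
grasp_force: 0.0
```

Request:
apply_moves(plan=[0,-0.02,0,0,0,-0.01,0,0,0,0,0,0,0,0,0,0,0,0,0,0,0,0,0,0,0,0,0,0,0,0,0,0])

```text
time_s: 24.7
tcp_pos: [0.5003, 0.1408, 0.1927]
ee_rot: [-2.136, -2.303, -0.001]
wrist_force: [-0.3, -0.7, 0.7]
finger_gap: 0.0854
grasp_force: 0.0
```

```bash
python3 -c "
from h import *
i=snap('w11'); im=cv2.imread('pics/w11.png').astype(int)
print(proj(i,[[.4355,.158,.022],[.5838,.3194,.026],[.5883,.2545,.004]]))
m=((im.min(2)>120)&(im.max(2)-im.min(2)<25)).astype(np.uint8)
n,l,s,c=cv2.connectedComponentsWithStats(m)
for k in range(1,n):
  if s[k,4]>200: print(s[k],c[k])"
```

```text
24.7 [0.5003 0.1408 0.1927] yaw 94.29269002506148
[[254.9246 164.5556]
 [442.1858 -16.2857]
 [427.6047  70.0954]]
[429   0  32  20 240] [450.2      6.6083]
[ 389   33   81   77 5604] [428.3198  71.1362]
[ 227  133   57   59 2106] [255.4511 162.1187]
[416 196  70  10 392] [450.8036 200.4235]
[ 600  198   40   54 1654] [622.7576 224.3374]
[179 263  42  56 649] [198.6841 290.7519]
[426 263  42  56 653] [447.1103 290.2067]
[407 304  19  24 216] [415.2407 317.8519]
[ 577  304   63   22 1157] [611.6984 314.5488]
[ 568  333   72   21 1326] [606.6433 342.4374]
[589 359  51  13 561] [615.5829 364.8485]
[599 372  41  24 763] [622.4797 382.2464]
```

```bash
python3 -c "
from h import *
print(back(info('w11'),[(255.5,162.3)],.022)); go(.436,.160,.024,94.3)"
```

```text
[[0.436  0.1602 0.022 ]]
pos [0.5001 0.1407 0.1926] yaw 94.28980445692203 shift [ 0.0241 -0.0625  0.1686] turn -0.01019554307796966
```

Request:
apply_moves(plan=[0.012,-0.032,0,0,0.012,-0.0305,0.02,0,0,0,0.04,0,0,0,0.04,0,0,0,0.035,0,0,0,0.02,0,0,0,0.0135,0,0,0,0,0], claw=0.85)

```text
time_s: 25.42
tcp_pos: [0.4331, 0.1588, 0.0212]
ee_rot: [-2.134, -2.3, 0.009]
wrist_force: [0.4, -0.7, -0.1]
finger_gap: 0.0727
grasp_force: 0.0
```

Request:
apply_moves(plan=[0,0,0,0,0,0,0,0,0,0,0,0,0,0,0,0,0,0,0,0,0,0,0,0,0,0,0,0,0,0,0,0])

```text
time_s: 26.08
tcp_pos: [0.4358, 0.1596, 0.0244]
ee_rot: [2.137, 2.302, 0.001]
wrist_force: [-0.5, -0.3, -0.5]
finger_gap: 0.0725
grasp_force: 0.0
```

Request:
apply_moves(plan=[0,0,0,0,0,0,0,0,0,0,0,0,0,0,0,0,0,0,0,0,0,0,0,0,0,0,0,0,0,0,0,0], claw=0)

```text
time_s: 26.75
tcp_pos: [0.4356, 0.1596, 0.0249]
ee_rot: [2.137, 2.302, -0.002]
wrist_force: [-2.9, -0.6, 8.2]
finger_gap: 0.0518
grasp_force: 60.8
```

```bash
python3 -c "
from h import *
go(.589,.2545,.03,94.5)"
```

```text
pos [0.4356 0.1596 0.0249] yaw -265.73952917045165 shift [ 0.0832  0.1601 -0.0051] turn -0.23952917045164668
```

Request:
apply_moves(plan=[0,0,-0.02,0,0,0,-0.03,0,0,0.01,-0.03,0,0.02,0.03,0,0,0.02,0.04,0,0,0.02,0.04,0,0,0.02,0.03,0,0,0.003,0.01,0,0])

```text
time_s: 27.42
tcp_pos: [0.5877, 0.2558, 0.1046]
ee_rot: [-2.135, -2.303, -0.011]
wrist_force: [1.2, 0.9, -0.7]
finger_gap: 0.0514
grasp_force: 63.5
```

Request:
apply_moves(plan=[0,0,0.02,0,0,0,0.02,0,0,0,0.01,0,0,0,0,0,0,0,0,0,0,0,0,0,0,0,0,0,0,0,0,0])

```text
time_s: 28.08
tcp_pos: [0.5846, 0.2517, 0.0557]
ee_rot: [2.136, 2.302, 0.004]
wrist_force: [0.6, -1.0, -1.8]
finger_gap: 0.0518
grasp_force: 63.5
```

```bash
python3 -c "
from h import *
go(.589,.2545,.03,94.5)"
```

```text
pos [0.5846 0.2517 0.0557] yaw -265.72442014463354 shift [0.0025 0.0046 0.0257] turn -0.22442014463354099
```

Request:
apply_moves(plan=[0.0025,0.0045,0,0,0,0,0.008,0,0,0,0.008,0,0,0,0.006,0,0,0,0.003,0,0,0,0,0,0,0,0,0,0,0,0,0])

```text
time_s: 28.75
tcp_pos: [0.5873, 0.2535, 0.0292]
ee_rot: [-2.137, -2.303, 0.004]
wrist_force: [-2.6, -1.9, 5.1]
finger_gap: 0.0519
grasp_force: 64.0
```

Request:
apply_moves(plan=[0,0,0,0,0,0,0,0,0,0,0,0,0,0,0,0,0,0,0,0,0,0,0,0,0,0,-0.02,0,0,0,-0.03,0], claw=0.85)

```text
time_s: 29.42
tcp_pos: [0.5852, 0.2523, 0.0759]
ee_rot: [-2.135, -2.301, 0.012]
wrist_force: [0.8, -0.3, -0.6]
finger_gap: 0.0723
grasp_force: 0.0
```

Request:
apply_moves(plan=[0,0,-0.04,0,0,0,-0.04,0,0,0,-0.03,0,0,0,0,0,0,0,0,0,0,0,0,0,0,0,0,0,0,0,0,0])

```text
time_s: 30.08
tcp_pos: [0.5869, 0.2532, 0.1869]
ee_rot: [-2.136, -2.302, 0.006]
wrist_force: [-0.5, 0.4, 0.1]
finger_gap: 0.0723
grasp_force: 0.0
```

```bash
python3 -c "
from h import *
snap('w12'); go(.437,-.155,.19,94.3)"
```

```text
30.0833 [0.5869 0.2532 0.1869] yaw 94.27535899473327
pos [0.5871 0.2533 0.1871] yaw 94.27835495370311 shift [-0.396  -0.1801 -0.0029] turn -0.021645046296896453
```

Request:
apply_moves(plan=[-0.02,-0.01,0,0,-0.037,-0.017,0,0,-0.037,-0.017,0,0,-0.037,-0.017,0,0,-0.037,-0.017,0,0,-0.037,-0.017,0,0,-0.037,-0.017,0,0,-0.037,-0.017,0,0], claw=0.65)

```text
time_s: 30.8
tcp_pos: [0.4786, -0.0354, 0.1883]
ee_rot: [-2.136, -2.302, 0.001]
wrist_force: [0.6, -0.3, 1.4]
finger_gap: 0.0555
grasp_force: 0.0
```

Request:
apply_moves(plan=[-0.037,-0.017,0,0,-0.037,-0.017,0,0,-0.03,-0.012,0.01,0,-0.013,-0.005,0.02,0,0,0,0.03,0,0,0,0,0,0,0,0,0,0,0,0,0])

```text
time_s: 31.47
tcp_pos: [0.4387, -0.1532, 0.1296]
ee_rot: [-2.135, -2.305, -0.001]
wrist_force: [0.1, 0.3, 0.9]
finger_gap: 0.0556
grasp_force: 0.0
```

```bash
python3 -c "
from h import *
go(.437,-.155,.040,94.3); i=snap('w13'); print(proj(i,[[.437,-.155,.055],[.437,-.155,0.008]]))
a=cv2.imread('pics/w12.png')[0:280,120:520]; b=cv2.imread('pics/w13.png')[120:400,160:480]
cv2.imwrite('pics/w123.png',np.hstack([a,b]))"
```

```text
pos [ 0.4387 -0.1532  0.1296] yaw 94.38808111258587 shift [-0.0017 -0.0019  0.0896] turn 0.08808111258588269
31.4667 [ 0.4387 -0.1532  0.1296] yaw 94.38808111258587
[[320.1124 226.2949]
 [320.5367 204.8121]]
```

View pics/w123.png

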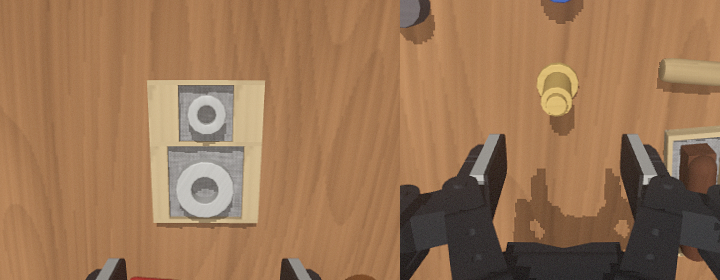

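w123 shows both rings flat in their bays. The plug's nipple is at w13 (316,224), so it needs about a −3 mm correction in x.

Request:
apply_moves(plan=[0,-0.0042,0.02,0,0,0,0.03,0,0,0,0.025,0,0,0,0.0145,0,0,0,0,0,0,0,0,0,0,0,0,0,0,0,0,0])

```text
time_s: 32.18
tcp_pos: [0.4359, -0.1549, 0.0415]
ee_rot: [2.134, 2.3, 0.002]
wrist_force: [-0.5, -0.1, -0.4]
finger_gap: 0.0555
grasp_force: 0.0
```

Request:
apply_moves(plan=[0,0,0,0,0,0,0,0,0,0,0,0,0,0,0,0,0,0,0,0,0,0,0,0,0,0,0,0,0,0,0,0], claw=0)

```text
time_s: 32.85
tcp_pos: [0.4344, -0.1549, 0.0406]
ee_rot: [2.137, 2.302, -0.001]
wrist_force: [-1.9, 1.2, 5.2]
finger_gap: 0.0192
grasp_force: 58.4
```

Request:
apply_moves(plan=[0,0,-0.02,0,0,0,-0.03,0,0,0,-0.03,0,0,0,0,0,0,0,0,0,0,0,0,0,0,0,0,0,0,0,0,0])

```text
time_s: 33.52
tcp_pos: [0.4323, -0.1541, 0.118]
ee_rot: [-2.134, -2.3, 0.002]
wrist_force: [0.4, -0.2, -1.9]
finger_gap: 0.0193
grasp_force: 59.1
```

```bash
python3 -c "
from h import *
go(.637,.0005,.046,94.3)"
```

```text
pos [ 0.4323 -0.1541  0.118 ] yaw 94.2794354259529 shift [0.1389 0.2157 0.072 ] turn -0.020564574047114093
```

Request:
apply_moves(plan=[0.01,0.0157,0,0,0.021,0.033,0,0,0.021,0.033,0,0,0.021,0.033,0,0,0.021,0.033,0,0,0.021,0.033,0,0,0.016,0.024,0,0,0.008,0.011,0,0])

```text
time_s: 34.18
tcp_pos: [0.6411, 0.0053, 0.1183]
ee_rot: [-2.13, -2.306, -0.006]
wrist_force: [0.2, 1.0, -1.7]
finger_gap: 0.0194
grasp_force: 59.1
```

Request:
apply_moves(plan=[0,0,0.02,0,0,0,0.02,0,0,0,0,0,0,0,0,0,0,0,0,0,0,0,0,0,0,0,0,0,0,0,0,0])

```text
time_s: 34.85
tcp_pos: [0.6395, -0.0, 0.081]
ee_rot: [2.136, 2.301, 0.002]
wrist_force: [0.4, -1.2, -1.9]
finger_gap: 0.0195
grasp_force: 59.1
```

```bash
python3 -c "
from h import *
go(.637,.0005,.046,94.3)"
```

```text
pos [ 0.6395 -0.      0.081 ] yaw -265.74411281036225 shift [ 0.0007 -0.0024  0.035 ] turn -0.044112810362264554
```

Request:
apply_moves(plan=[0.0007,-0.0024,0.01,0,0,0,0.012,0,0,0,0.009,0,0,0,0.0045,0,0,0,0,0,0,0,0,0,0,0,0,0,0,0,0,0])

```text
time_s: 35.52
tcp_pos: [0.6349, 0.0005, 0.0447]
ee_rot: [-2.136, -2.301, 0.006]
wrist_force: [-4.5, -0.8, 9.1]
finger_gap: 0.0193
grasp_force: 60.2
```

Request:
apply_moves(plan=[0,0,0,0,0,0,0,0,0,0,0,0,0,0,0,0,0,0,0,0,0,0,0,0,0,0,-0.01,0,0,0,-0.03,0], claw=0.5)

```text
time_s: 36.18
tcp_pos: [0.6319, 0.0, 0.08]
ee_rot: [-2.132, -2.297, 0.011]
wrist_force: [-0.5, -0.7, -0.4]
finger_gap: 0.0428
grasp_force: 0.0
```

Request:
apply_moves(plan=[0,0,-0.04,0,0,0,-0.04,0,0,0,-0.03,0,-0.03,-0.02,0,0,-0.04,0,0,0,-0.04,0,0,0,-0.03,0,0,0,0,0,0,0])

```text
time_s: 36.85
tcp_pos: [0.6261, -0.1529, 0.1947]
ee_rot: [2.149, 2.284, -0.008]
wrist_force: [-0.2, -1.2, -0.4]
finger_gap: 0.0425
grasp_force: 0.0
```

```bash
python3 -c "
from h import *
snap('w14'); s=optics.camera('scene')[:,:,::-1][100:320,180:500]; w=cv2.imread('pics/w14.png')
cv2.imwrite('pics/f.png',np.hstack([cv2.resize(s,(436,300)),w[0:300,150:510]]))"
```

```text
36.85 [ 0.6261 -0.1529  0.1947] yaw -266.5247037996232
```

View pics/f.png

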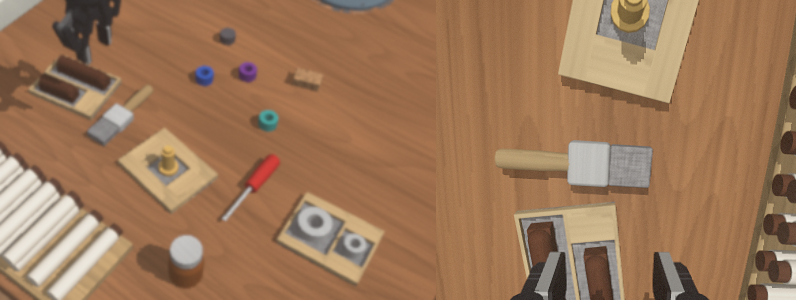

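The final view shows the plug upright in its bay, the rings and formers in their places and the jar untouched. I'll let the arm settle, then hand in.

Request:
apply_moves(plan=[0,0,0,0,0,0,0,0,0,0,0,0,0,0,0,0,0,0,0,0,0,0,0,0,0,0,0,0,0,0,0,0])

```text
time_s: 37.62
tcp_pos: [0.6267, -0.1404, 0.1941]
ee_rot: [2.137, 2.303, -0.0]
wrist_force: [1.3, -0.6, -0.6]
finger_gap: 0.0425
grasp_force: 0.0
```

```bash
python3 -c "
from rig import bot
print(bot.hand_in())"
```

```text
the job is handed in; nothing more can be done
None
```

The job is handed in after about 38 s of robot time: in the last pictures all five pieces sit in their assigned places and the jar is still standing where it was; the hand-in returned no verdict.

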